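# Put the topping canisters away in the same order

## Robot

A 6-joint arm with a two-finger parallel gripper is mounted at the origin on the work surface. World frame = base frame: x ahead of the robot, y to its left, z up, the work surface at z = 0. Lengths are in m, angles in rad, forces in N, time in s.
With the tool pointing down it reaches from about 0.275 to 0.75 m from the base axis. Payload 10.2 kg.
Tool frame: the origin (TCP) lies on the centre line of the jaws, within the pads' length; the fingertips stand 11 mm ahead of it and the grasp point (between the pads) lies 8 mm behind it (bot.tips_ahead is the distance from the TCP to the fingertips, in m); z points along the fingers, y is the line along which they close (so a half turn about z gives the same grasp; the last joint's range is limited). The gripper opens to 88 mm and grips with 3 to 60 N. Pads are 18 mm wide; open, the fingers measure 123 mm over their backs; the gripper's body (75 mm by 187 mm) begins 45 mm behind the grasp point.
Start: joints at [0.938, 0.313, 1.498, -0, 1.331, -0.223], TCP at [0.209, 0.482, 0.25] pointing down, gripper open.
Joint ranges: [-2.94, 2.94], [-0.97, 2.17], [0.19, 2.56], [-1.23, 4.37], [0.02, 3.11], [-2.88, 2.88]. Speed limits (rad/s): [2.39, 2.39, 3.01, 3.14, 3.14, 3.14].

## Interface

Orientations are given as a rotation vector (axis times angle).
In Python, from rig import bot gives the robot as it stands. The module is installed in compiled form; this text tells all that it offers.
- The arm moves only by the tool step_arm, never from a script. Its argument "deltas" is a list of rows, each a list of 2 entries, a list of its own where there are three numbers: the shift along the tool's x, y, z in units of 200 mm (1.0 is 200 mm), then the turn, a rotation vector about the tool's x, y, z in units of 360 degrees (1.0 is 360 degrees). A call has exactly 8 rows; each row is the pose to reach, as a shift and turn from the pose commanded when the call began, along the tool's axes at that moment, turning the shorter way round; what a row does not reach only later rows make up. A row lasts 1/8 s, in which the tool goes at most 62.5 mm and 10.7 degrees, less where a joint would pass 70% of its speed; a pose out of reach is approached as far as the arm can. A call with a number of a shift or a turn outside -1 to 1 is refused whole. A call with a gripper value outside its range is refused whole. "claw" is the opening, from 0 (shut) to 1 (fully open), set as the call begins (left out, the last holds). The fingers move at their own pace and stop on an object; "squeeze" is the grip in N (left out, the last holds). Time passes only in rows, so rows that repeat a pose let the fingers close, or fill a call up. It gives the time, the measured TCP pose, the force, the opening and the grip force at its end, in the units of the state.
- bot.get_state(): the state, without advancing time (a new reading comes with each control period).
- bot.get_image(name): name is "side" or "top"; returns the picture (384x512x3 uint8, red, green, blue); there is no depth.
- bot.get_calibration(name): a dict with "mtx" (3x3 intrinsics, pixels), "view" (4x4, takes a point from world to camera coordinates). Camera axes: x right, y down, z forward; pixel columns grow to the right and rows downward; lengths in m; the calibration is good to about 2 mm. A picture is of the moment at which its call begins. get_calibration takes no time and is no camera call.
- bot.sign_off(): hands the job in; it is judged then, once.
The state is a dict: "time_s": time; "joints": joint angles; "joint_velocities": joint speeds; "tau": joint torques, N m; "position": TCP position; "orientation": TCP orientation; "contact_force": force on the tool from outside, world axes, zero at the start; "torque": the same for the moment, N m; "finger_gap": finger opening in m; "finger_force": force on a finger pad.
Only numpy, scipy, OpenCV 4.12 (cv2) and the standard library are available. Lean on these libraries where they do the work, as an engineer would, in place of code of your own. Each camera call takes 0.05 s, during which the arm holds its last target. There are 200 camera calls.

## Task

The green canister in the steel stand is open: press its loose green lid on until it snaps fully home, while all four canisters still stand in the steel stand. Then move the four canisters over to the wooden rack, one to a pocket, in the same left-to-right order in which they stand now. Keep the canisters upright and leave the bowl, the jar and the sifter where they are.

Things in the scene. Friction and masses are not known exactly. Their poses are not given: they have to be found in the camera images.
- canister_red: Red canister, white with a red waist band, 52 mm across (foot 44 mm, straight sides from 22 mm up), rim 62 mm up. Origin: centre of its underside, z up, yaw meaningless. 0.09 to 0.18 kg. Closed for good: red lid disc 53 mm across, 62 to 67 mm up, and on it a round red knob 18 mm across, 67 to 83 mm up. Lift it by knob or sides.
- canister_yellow: Yellow canister, white with a yellow waist band, 52 mm across (foot 44 mm, straight sides from 22 mm up), rim 62 mm up. Origin: centre of its underside, z up, yaw meaningless. 0.09 to 0.18 kg. Closed for good: yellow lid disc 53 mm across, 62 to 67 mm up, and on it a round yellow knob 18 mm across, 67 to 83 mm up. Lift it by knob or sides.
- canister_blue: Blue canister, white with a blue waist band, 52 mm across (foot 44 mm, straight sides from 22 mm up), rim 62 mm up. Origin: centre of its underside, z up, yaw meaningless. 0.09 to 0.18 kg. Closed for good: blue lid disc 53 mm across, 62 to 67 mm up, and on it a round blue knob 18 mm across, 67 to 83 mm up. Lift it by knob or sides.
- canister_green: Green canister, white with a green waist band, 52 mm across (foot 44 mm, straight sides from 22 mm up), rim 62 mm up. Origin: centre of its underside, z up, yaw meaningless. 0.09 to 0.18 kg. Open, without lid: mouth 46 mm wide, 58 mm deep; 5 mm below the rim three small springy white lugs inside catch the lid.
- green_lid: Loose lid, right side up on the marble. Origin: centre of its underside, z up. White plug 0 to 16 mm up (26 mm wide at its foot, 41 at its bead), green disc 53 mm wide 16 to 21 mm, round knob 18 mm wide 21 to 37 mm. 25 g. Laid on, it stops about 6 mm high; a push of 10 N snaps it home, disc on the rim (origin 46 mm above the canister's); then it can lift the canister.
- steel_rack: Steel counter stand in which the canisters start; fixed, 72 mm (x) by 270 mm (y). Origin: centre of its underside. Four pockets 60 x 60 mm along its y axis (which points roughly to the robot's left, within 10 degrees), centres at y = -99, -33, +33, +99 mm, x = 0, floors 10 mm up. Rails 28 mm high. Either rack may be the left one.
- wood_rack: Wooden rack to be filled, empty at the start; fixed, 72 mm (x) by 270 mm (y). Origin: centre of its underside. Four pockets 60 x 60 mm along its y axis (which points roughly to the robot's left, within 10 degrees), centres at y = -99, -33, +33, +99 mm, x = 0, floors 10 mm up. Walls 28, end boards 40 mm high.
- glass_bowl: Green glass bowl, 130 mm across, 60 mm high, a bystander. Origin: centre of its underside.
- ceramic_jar: Small cream ceramic jar with closed hinged lid, 80 mm across, 93 mm high, a bystander. Origin: centre of its underside.
- sifter: Steel flour sifter, 92 mm across, 85 mm high, black handle reaching 82 mm out along its x axis, small crank on its y side, a bystander. Origin: centre of its underside.
Not all that is in view belongs to the job. What is shaped like the canister_red but pink is not meant.

How it is judged:
On the way:
1. the green lid is snapped onto the green canister while all four canisters stand in the steel stand (z of green_lid in the frame of canister_green between 0.0435 and 0.0485 m and horizontal distance between green_lid and canister_green below 0.004 m and angle between the z axis of green_lid and the z axis of canister_green, either way round below 0.12 rad and x of canister_red in the frame of steel_rack between -0.016 and 0.016 m and y of canister_red in the frame of steel_rack between -0.122 and 0.122 m and z of canister_red in the frame of steel_rack between 0.0055 and 0.0145 m and x of canister_yellow in the frame of steel_rack between -0.016 and 0.016 m and y of canister_yellow in the frame of steel_rack between -0.122 and 0.122 m and z of canister_yellow in the frame of steel_rack between 0.0055 and 0.0145 m and x of canister_blue in the frame of steel_rack between -0.016 and 0.016 m and y of canister_blue in the frame of steel_rack between -0.122 and 0.122 m and z of canister_blue in the frame of steel_rack between 0.0055 and 0.0145 m and x of canister_green in the frame of steel_rack between -0.016 and 0.016 m and y of canister_green in the frame of steel_rack between -0.122 and 0.122 m and z of canister_green in the frame of steel_rack between 0.0055 and 0.0145 m), for 0.2 s.
At the end, for the whole second after the job is handed in: The four canisters stand upright (0.1 rad) and at rest on the pocket floors of the wooden rack (3.5 mm), in the same order as before (each moved as far as the racks are apart, within about 30 mm; one place off is 66 mm), the green lid home (2.5 mm high, 4 mm aside, 0.12 rad) (z of canister_red in the frame of wood_rack between 0.0065 and 0.0135 m and x of canister_red in the frame of wood_rack between -0.016 and 0.016 m and y of canister_red in the frame of wood_rack between -0.122 and 0.122 m and angle between each of canister_red, canister_yellow, canister_blue, canister_green's own z axis and vertical below 0.1 rad and linear speed of each of canister_red, canister_yellow, canister_blue, canister_green, green_lid below 0.02 m/s and angular speed of each of canister_red, canister_yellow, canister_blue, canister_green below 0.2 rad/s and z of canister_yellow in the frame of wood_rack between 0.0065 and 0.0135 m and x of canister_yellow in the frame of wood_rack between -0.016 and 0.016 m and y of canister_yellow in the frame of wood_rack between -0.122 and 0.122 m and z of canister_blue in the frame of wood_rack between 0.0065 and 0.0135 m and x of canister_blue in the frame of wood_rack between -0.016 and 0.016 m and y of canister_blue in the frame of wood_rack between -0.122 and 0.122 m and z of canister_green in the frame of wood_rack between 0.0065 and 0.0135 m and x of canister_green in the frame of wood_rack between -0.016 and 0.016 m and y of canister_green in the frame of wood_rack between -0.122 and 0.122 m and z of green_lid in the frame of canister_green between 0.0435 and 0.0485 m and horizontal distance between green_lid and canister_green below 0.004 m and angle between the z axis of green_lid and the z axis of canister_green, either way round below 0.12 rad and ((horizontal distance between steel_rack and wood_rack between 0.365 and 0.385 m and distance of canister_red from where it was at the start of the episode between 0.342 and 0.408 m and distance of canister_yellow from where it was at the start of the episode between 0.342 and 0.408 m and distance of canister_blue from where it was at the start of the episode between 0.342 and 0.408 m and distance of canister_green from where it was at the start of the episode between 0.342 and 0.408 m) or (horizontal distance between steel_rack and wood_rack between 0.385 and 0.405 m and distance of canister_red from where it was at the start of the episode between 0.362 and 0.428 m and distance of canister_yellow from where it was at the start of the episode between 0.362 and 0.428 m and distance of canister_blue from where it was at the start of the episode between 0.362 and 0.428 m and distance of canister_green from where it was at the start of the episode between 0.362 and 0.428 m) or (horizontal distance between steel_rack and wood_rack between 0.405 and 0.425 m and distance of canister_red from where it was at the start of the episode between 0.382 and 0.448 m and distance of canister_yellow from where it was at the start of the episode between 0.382 and 0.448 m and distance of canister_blue from where it was at the start of the episode between 0.382 and 0.448 m and distance of canister_green from where it was at the start of the episode between 0.382 and 0.448 m) or (horizontal distance between steel_rack and wood_rack between 0.425 and 0.445 m and distance of canister_red from where it was at the start of the episode between 0.402 and 0.468 m and distance of canister_yellow from where it was at the start of the episode between 0.402 and 0.468 m and distance of canister_blue from where it was at the start of the episode between 0.402 and 0.468 m and distance of canister_green from where it was at the start of the episode between 0.402 and 0.468 m) or (horizontal distance between steel_rack and wood_rack between 0.445 and 0.465 m and distance of canister_red from where it was at the start of the episode between 0.422 and 0.488 m and distance of canister_yellow from where it was at the start of the episode between 0.422 and 0.488 m and distance of canister_blue from where it was at the start of the episode between 0.422 and 0.488 m and distance of canister_green from where it was at the start of the episode between 0.422 and 0.488 m) or (horizontal distance between steel_rack and wood_rack between 0.465 and 0.485 m and distance of canister_red from where it was at the start of the episode between 0.442 and 0.508 m and distance of canister_yellow from where it was at the start of the episode between 0.442 and 0.508 m and distance of canister_blue from where it was at the start of the episode between 0.442 and 0.508 m and distance of canister_green from where it was at the start of the episode between 0.442 and 0.508 m))); the robot touches nothing.
It fails at once if a canister is tipped by more than 0.6 rad (angle between any of canister_red, canister_yellow, canister_blue, canister_green's own z axis and vertical above 0.6 rad).
It fails at once if a bystander is moved by more than 30 mm (distance of any of glass_bowl, ceramic_jar, sifter from where it was at the start of the episode above 0.03 m).
It also fails if it takes over 112 s, if anything falls off the work surface, if the arm or the gripper's body presses on something with over 40 N, if the wrist force passes 120 N, or if a joint passes its speed limit or range.

## Working session

There is one attempt and no reset: what is moved stays moved. The work goes in short steps, Python scripts to look and compute and a tool call to move; the robot and the scene stay as the last step left them, time stands still between calls to the robot, and variables do not carry over. Pictures are saved under pics/ and viewed, at most 14 in all, crops included, and the job is handed in when it is done.

Besides the shell and the picture viewer there is one more tool, called after "Emit:" in YAML: its name, and indented under it one key for each argument. step_arm: Moves the arm, as the interface text tells. Its arguments: {"type":"object","properties":{"deltas":{"type":"array","items":{"type":"array"}},"claw":{"type":"number"},"squeeze":{"type":"number"}},"required":["deltas"]}

```bash
mkdir -p pics
python3 - <<'E'
from rig import bot
import cv2
for n in("side","top"):
    cv2.imwrite(f"pics/{n}0.png",bot.get_image(n)[:,:,::-1]); c=bot.get_calibration(n); print(n,c["mtx"],c["view"])
print(bot.get_state(),bot.tips_ahead)
E
```

```text
side [[350.34843684   0.         255.98842187]
 [  0.         350.34843684 187.3759649 ]
 [  0.           0.           1.        ]] [[-0.99933534 -0.03307118  0.01533554  0.55280783]
 [-0.03529447  0.77252002 -0.63400877  0.05653553]
 [ 0.0091204  -0.63412863 -0.77317378  0.86791157]
 [ 0.          0.          0.          1.        ]]
top [[360.10087985   0.         248.15251781]
 [  0.         360.10087985 186.71532119]
 [  0.           0.           1.        ]] [[ 0.02664066 -0.99933173 -0.02502745 -0.00527424]
 [-0.98322588 -0.02167581 -0.18109951  0.54143415]
 [ 0.18043599  0.02943225 -0.98314627  0.88640477]
 [ 0.          0.          0.          1.        ]]
{'time_s': 0.1, 'joints': array([ 9.37562302e-01,  3.13412648e-01,  1.49832654e+00,  7.19175458e-06,
        1.33101817e+00, -2.23412283e-01]), 'joint_velocities': array([-0.00111074, -0.00143015, -0.00204934,  0.00136186, -0.00106135,
       -0.00090768]), 'tau': array([ 2.09282785e-03, -4.02812541e+01, -2.52641076e+01,  6.95266156e-02,
        3.42771225e-02, -1.03594205e-04]), 'position': array([0.20907855, 0.48135411, 0.24922179]), 'orientation': array([-6.39153763e-01, -3.07538695e+00,  1.65941950e-03]), 'contact_force': array([-0.48057457,  0.43975362, -0.39168236]), 'torque': array([ 0.00217252,  0.04943631, -0.02560686]), 'finger_force': 0.0, 'finger_gap': 0.08791100220794072} 0.011
```

View pics/top0.png

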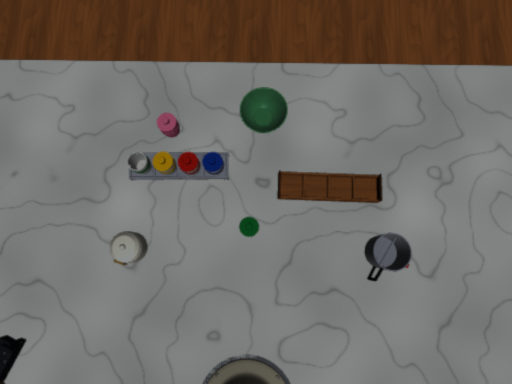

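View pics/side0.png

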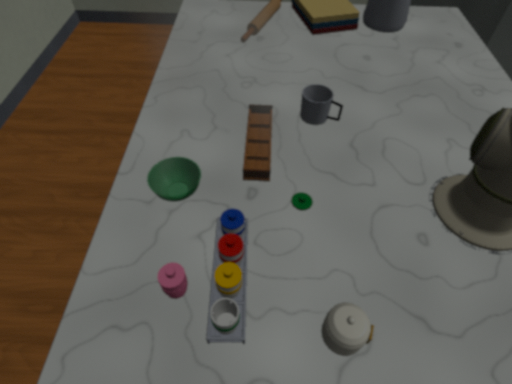

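The top view shows the steel stand at (130–228, 152–180) holding, left to right, green (open), yellow, red and blue. The empty wooden rack is at (278–381, 172–202) and the green lid at (249,227). The pink decoy is at (168,124). The other green thing, the bowl at (263,110), is far too big to be the lid.

```bash
cat > h.py <<'E'
from rig import bot
import cv2, numpy as np
from scipy.spatial.transform import Rotation as R
def cam(n):
    c=bot.get_calibration(n); return c["mtx"],c["view"]
def ray(n,uv):
    K,V=cam(n); d=V[:3,:3].T@np.linalg.solve(K,[uv[0],uv[1],1]); return -V[:3,:3].T@V[:3,3],d
def onz(n,uv,z):
    o,d=ray(n,uv); return o+d*(z-o[2])/d[2]
def tri(a,b):
    (o1,d1),(o2,d2)=ray("top",a),ray("side",b)
    s=np.linalg.lstsq(np.c_[d1,-d2],o2-o1,rcond=None)[0]; p,q=o1+s[0]*d1,o2+s[1]*d2
    return (p+q)/2,np.linalg.norm(p-q)
def proj(n,p):
    K,V=cam(n); q=K@(V[:3,:3]@p+V[:3,3]); return q[:2]/q[2]
H={"red":((0,6),(174,180)),"yellow":((20,30),),"blue":((105,125),),"green":((55,75),),"wood":((5,15),)}
def blobs(im,c,s=150,v=60,amin=30):
    h=cv2.cvtColor(im,cv2.COLOR_RGB2HSV)
    m=sum(cv2.inRange(h,(a,s,v),(b,255,255)) for a,b in H[c])
    n,l,st,ce=cv2.connectedComponentsWithStats(m)
    return [(st[i,4],ce[i].round(1),(l==i).astype(np.uint8)) for i in range(1,n) if st[i,4]>=amin]
def move(target,rv_yaw=None):
    """shift in tool axes and units of 200 mm to go to target, from the measured pose"""
    s=bot.get_state(); Rm=R.from_rotvec(s["orientation"]); return Rm.inv().apply(np.array(target)-s["position"])/0.2
E
python3 - <<'E'
from h import *
np.set_printoptions(precision=4,suppress=True)
T=bot.get_image("top");S=bot.get_image("side")
for c in("red","yellow","blue","green"):
    for n,im in(("top",T),("side",S)): print(c,n,[(a,list(u),cv2.boundingRect(m)) for a,u,m in blobs(im,c,140,40)])
for n,im in(("top",T),("side",S)):
    for a,u,m in blobs(im,"wood",100,30,300):
        r=cv2.boundingRect(m)
        print("wood",n,a,u,r,cv2.minAreaRect(cv2.findNonZero(m)))
cv2.imwrite("pics/topz.png",cv2.resize(T[135:245,120:270],None,fx=5,fy=5,interpolation=cv2.INTER_CUBIC)[:,:,::-1])
cv2.imwrite("pics/topw.png",cv2.resize(T[155:215,265:395],None,fx=6,fy=6,interpolation=cv2.INTER_CUBIC)[:,:,::-1])
print(-cam("top")[1][:3,:3].T@cam("top")[1][:3,3])
E
```

```text
red top [(np.int32(314), [np.float64(187.6), np.float64(161.6)], (178, 152, 21, 21))]
red side [(np.int32(463), [np.float64(230.1), np.float64(244.7)], (218, 233, 25, 24))]
yellow top [(np.int32(317), [np.float64(162.5), np.float64(161.1)], (153, 152, 22, 20))]
yellow side [(np.int32(574), [np.float64(227.8), np.float64(274.8)], (215, 262, 27, 27)), (np.int32(45), [np.float64(229.1), np.float64(291.2)], (219, 287, 21, 7))]
blue top [(np.int32(307), [np.float64(212.2), np.float64(161.6)], (203, 153, 20, 19))]
blue side [(np.int32(353), [np.float64(231.9), np.float64(218.9)], (221, 210, 23, 19))]
green top [(np.int32(265), [np.float64(248.6), np.float64(226.3)], (240, 218, 18, 18))]
green side [(np.int32(81), [np.float64(182.4), np.float64(194.2)], (168, 185, 28, 15)), (np.int32(214), [np.float64(301.5), np.float64(200.9)], (293, 194, 18, 15))]
wood top 31885 [259.6  30.7] (0, 0, 512, 65) ((255.5, 32.0), (64.0, 511.0), 90.0)
wood top 2665 [327.7 186.6] (278, 172, 101, 31) ((328.465576171875, 186.6260986328125), (100.11912536621094, 27.155597686767578), 2.2457425594329834)
wood side 33183 [ 63.6 176.9] (0, 21, 171, 363) ((43.688270568847656, 188.7159423828125), (124.04234313964844, 394.3067321777344), 20.764068603515625)
wood side 1288 [257.5 144.2] (244, 112, 26, 61) ((258.6188659667969, 142.19264221191406), (25.350006103515625, 58.57662582397461), 5.194429397583008)
[ 0.3726 -0.0196  0.9694]
```

View pics/topz.png

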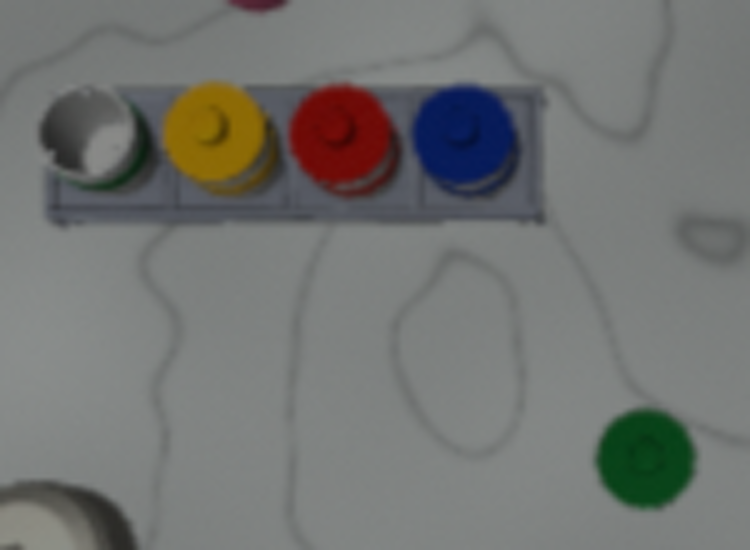

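View pics/topw.png

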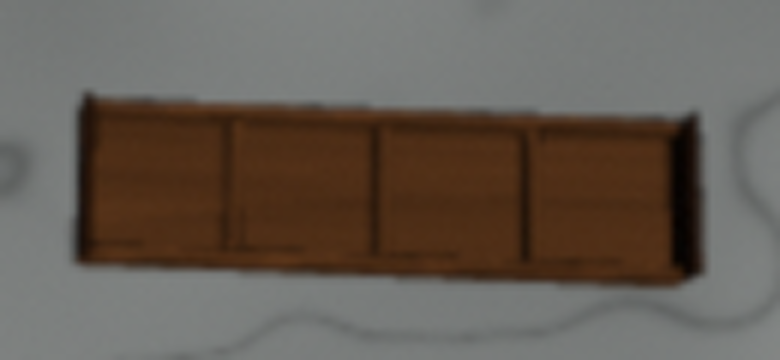

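The crop shows one loose green lid at about (249,226): a disc with a central knob, as described. Green's open mouth is at (137,162). The wooden rack's dividers are at about (303,185), (327,186) and (352,187).

Run:
```python
from h import *
np.set_printoptions(precision=4,suppress=True)
z=lambda p,f,o:((p[0]+.5)/f-.5+o[0],(p[1]+.5)/f-.5+o[1])
Z=lambda p:z(p,5,(120,135)); W=lambda p:z(p,6,(265,155))
for n,k,d in(("yellow",(210,126),(215,132)),("red",(340,127),(341,133)),("blue",(462,128),(465,133))):
    print(n,onz("top",Z(k),.093),onz("top",Z(d),.077))
print("green",onz("top",Z((89,136)),.072)); print("lid",onz("top",Z((646,458)),.021),onz("top",Z((646,455)),.037))
print("lid tri",tri((248.6,226.3),(301.5,200.9)))
print("wood far",[onz("top",W(p),.028) for p in((95,100),(685,120))],"near z0",[onz("top",W(p),0.) for p in((80,263),(690,282))])
print("div",[onz("top",W(p),.028) for p in((229,180),(375,187),(524,192))])
print("steel far top",[onz("top",Z(p),.028) for p in((120,87),(540,88))],"near",[onz("top",Z(p),0.) for p in((50,221),(540,221))],"near top",[onz("top",Z(p),.028) for p in((50,208),(540,208))])
print("div",[onz("top",Z(p),.028) for p in((179,205),(291,205),(421,205))])
```

```text
yellow [0.5977 0.2271 0.093 ] [0.5987 0.2288 0.077 ]
red [0.5985 0.1611 0.093 ] [0.5994 0.1637 0.077 ]
blue [0.5992 0.0994 0.093 ] [0.6007 0.0999 0.077 ]
green [0.5965 0.2956 0.072 ]
lid [0.4413 0.0043 0.021 ] [0.4417 0.0039 0.037 ]
lid tri (array([0.4417, 0.0047, 0.0181]), np.float64(0.0009846097819449912))
wood far [array([ 0.5893, -0.0766,  0.028 ]), array([ 0.5857, -0.3368,  0.028 ])] near z0 [array([ 0.5199, -0.0723,  0.    ]), array([ 0.5176, -0.3456,  0.    ])]
div [array([ 0.5543, -0.1361,  0.028 ]), array([ 0.5525, -0.2002,  0.028 ]), array([ 0.5517, -0.2654,  0.028 ])]
steel far top [array([0.6353, 0.2963, 0.028 ]), array([0.6392, 0.0668, 0.028 ])] near [array([0.5655, 0.3387, 0.    ]), array([0.5714, 0.0666, 0.    ])] near top [array([0.5671, 0.329 , 0.028 ]), array([0.5727, 0.0644, 0.028 ])]
div [array([0.5702, 0.2591, 0.028 ]), array([0.5715, 0.1985, 0.028 ]), array([0.573 , 0.1284, 0.028 ])]
```

```bash
cat > go.py <<'E'
import sys
from h import *
# usage: go.py x y z ; prints state, shift and turn to reach it with tool y along world x
np.set_printoptions(precision=4,suppress=True)
t=np.array(list(map(float,sys.argv[1:4])))
s=bot.get_state(); Rm=R.from_rotvec(s["orientation"]); G=R.from_matrix(np.array([[0,1,0],[1,0,0],[0,0,-1]]).T)
print(round(s["time_s"],2),s["position"],"shift",Rm.inv().apply(t-s["position"])/.2,"turn",(Rm.inv()*G).as_rotvec()/2/np.pi)
E
python3 go.py .4417 .0045 .2; rm -f x
```

```text
0.2 [0.2091 0.4814 0.2494] shift [-2.0168 -1.7237  0.2478] turn [-0.0001  0.      0.1848]
```

Emit:
step_arm:
  deltas:
    - [[-0.1,-0.08,0],[0,0,0.02]]
    - [[-0.22,-0.19,0],[0,0,0.045]]
    - [[-0.36,-0.31,0],[0,0,0.07]]
    - [[-0.5,-0.43,0],[0,0,0.095]]
    - [[-0.64,-0.55,0],[0,0,0.12]]
    - [[-0.78,-0.67,0],[0,0,0.145]]
    - [[-0.9,-0.77,0],[0,0,0.17]]
    - [[-1,-0.85,0],[0,0,0.185]]
  claw: 0.5
  squeeze: 30

```text
time_s: 1.2
position: [0.3253, 0.2449, 0.2497]
orientation: [2.228, 2.215, -0.0]
contact_force: [-0.3, 0.4, -0.3]
finger_gap: 0.0442
finger_force: 0.0
```

```bash
python3 go.py .4417 .0045 .15
```

```text
1.2 [0.3253 0.2449 0.2497] shift [-1.1984  0.5891  0.4986] turn [ 0.      0.     -0.0009]
```

Emit:
step_arm:
  deltas:
    - [[-0.1,0.06,0.05],[0,0,0]]
    - [[-0.24,0.14,0.1],[0,0,0]]
    - [[-0.38,0.22,0.2],[0,0,0]]
    - [[-0.52,0.3,0.25],[0,0,0]]
    - [[-0.66,0.38,0.35],[0,0,0]]
    - [[-0.8,0.46,0.4],[0,0,0]]
    - [[-0.92,0.54,0.45],[0,0,0]]
    - [[-1,0.59,0.5],[0,0,0]]

```text
time_s: 2.2
position: [0.4431, 0.0448, 0.1492]
orientation: [-2.224, -2.219, 0.0]
contact_force: [-0.1, -1.0, 0.2]
finger_gap: 0.0443
finger_force: 0.0
```

Emit:
step_arm:
  deltas:
    - [[-0.06,0,0.05],[0,0,0]]
    - [[-0.12,0,0.1],[0,0,0]]
    - [[-0.17,0,0.15],[0,0,0]]
    - [[-0.2,0,0.2],[0,0,0]]
    - [[-0.2,0,0.25],[0,0,0]]
    - [[-0.2,0,0.28],[0,0,0]]
    - [[-0.2,0,0.3],[0,0,0]]
    - [[-0.2,0,0.3],[0,0,0]]

```text
time_s: 3.2
position: [0.4425, 0.0059, 0.0896]
orientation: [-2.222, -2.22, 0.0]
contact_force: [-0.5, -0.1, -0.9]
finger_gap: 0.0439
finger_force: 0.0
```

```bash
python3 go.py .4417 .0045 .034
python3 - <<'E'
from h import *
s=bot.get_image("side");t=bot.get_image("top")
a=cv2.resize(s[130:230,250:350],(500,500),interpolation=2);b=cv2.resize(t[190:250,220:280],(300,300),interpolation=2)
o=np.zeros((500,800,3),np.uint8);o[:,:500]=a;o[:300,500:]=b;cv2.imwrite("pics/l1.png",o[:,:,::-1])
E
```

```text
3.2 [0.4425 0.0059 0.0896] shift [-0.0072 -0.0041  0.2781] turn [-0.     -0.     -0.0002]
```

View pics/l1.png

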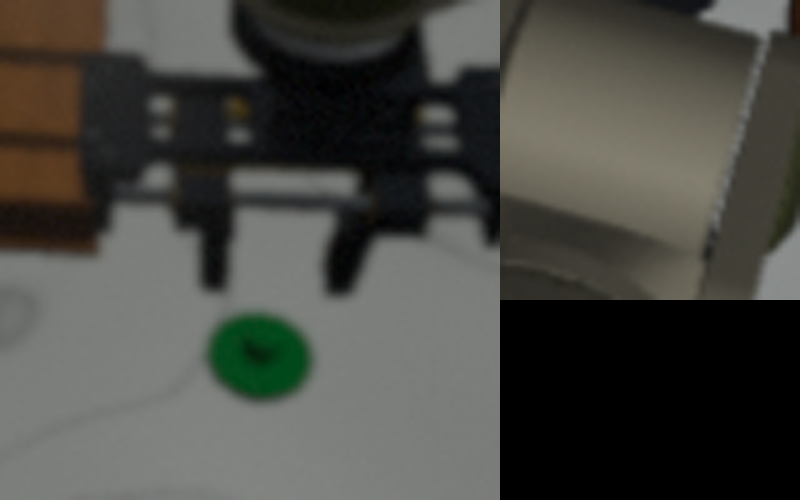

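The jaws hang over the lid's knob, seen at side pixel (301,200), with one finger on each side. I'm going down.

Emit:
step_arm:
  deltas:
    - [[-0.007,-0.004,0.03],[0,0,0]]
    - [[-0.007,-0.004,0.08],[0,0,0]]
    - [[-0.007,-0.004,0.13],[0,0,0]]
    - [[-0.007,-0.004,0.18],[0,0,0]]
    - [[-0.007,-0.004,0.22],[0,0,0]]
    - [[-0.007,-0.004,0.25],[0,0,0]]
    - [[-0.007,-0.004,0.27],[0,0,0]]
    - [[-0.007,-0.004,0.273],[0,0,0]]

```text
time_s: 4.3
position: [0.4417, 0.0044, 0.035]
orientation: [-2.223, -2.22, 0.0]
contact_force: [1.0, 0.6, 0.0]
finger_gap: 0.0445
finger_force: 0.0
```

Emit:
step_arm:
  deltas:
    - [[0,0,0],[0,0,0]]
    - [[0,0,0],[0,0,0]]
    - [[0,0,0],[0,0,0]]
    - [[0,0,0],[0,0,0]]
    - [[0,0,0],[0,0,0]]
    - [[0,0,0],[0,0,0]]
    - [[0,0,0],[0,0,0]]
    - [[0,0,0],[0,0,0]]
  claw: 0
  squeeze: 30

```text
time_s: 5.3
position: [0.4419, 0.0043, 0.0352]
orientation: [2.223, 2.22, 0.0]
contact_force: [-0.2, 0.3, 2.4]
finger_gap: 0.0167
finger_force: 30.0
```

Emit:
step_arm:
  deltas:
    - [[0,0,-0.08],[0,0,0]]
    - [[0,0,-0.25],[0,0,0]]
    - [[0.05,0.02,-0.42],[0,0,0]]
    - [[0.15,0.08,-0.58],[0,0,0]]
    - [[0.28,0.15,-0.7],[0,0,0]]
    - [[0.42,0.22,-0.78],[0,0,0]]
    - [[0.56,0.3,-0.82],[0,0,0]]
    - [[0.66,0.35,-0.82],[0,0,0]]

```text
time_s: 6.3
position: [0.5124, 0.1374, 0.1994]
orientation: [2.222, 2.22, 0.001]
contact_force: [-0.5, 0.4, 0.2]
finger_gap: 0.0168
finger_force: 30.0
```

Emit:
step_arm:
  deltas:
    - [[0.06,0.03,0],[0,0,0]]
    - [[0.18,0.1,0],[0,0,0]]
    - [[0.32,0.18,0],[0,0,0]]
    - [[0.46,0.25,0],[0,0,0]]
    - [[0.6,0.32,0],[0,0,0]]
    - [[0.72,0.38,0],[0,0,0]]
    - [[0.78,0.42,0],[0,0,0]]
    - [[0.796,0.423,0],[0,0,0]]

```text
time_s: 7.3
position: [0.5968, 0.2955, 0.1983]
orientation: [-2.222, -2.22, 0.002]
contact_force: [0.5, 0.3, -0.7]
finger_gap: 0.0164
finger_force: 30.0
```

```bash
python3 go.py .5965 .2956 .125
python3 - <<'E'
from h import *
s=bot.get_image("side")
p=proj("side",np.array([.5965,.2956,.1])).astype(int); print(p)
x,y=max(p[0]-60,0),max(p[1]-60,0)
cv2.imwrite("pics/l2.png",cv2.resize(s[y:y+120,x:x+120],(600,600),interpolation=2)[:,:,::-1]); print(x,y)
E
```

```text
7.3 [0.5968 0.2955 0.1983] shift [ 0.0008 -0.001   0.3667] turn [-0.0002  0.0001 -0.0002]
[226 302]
166 242
```

View pics/l2.png

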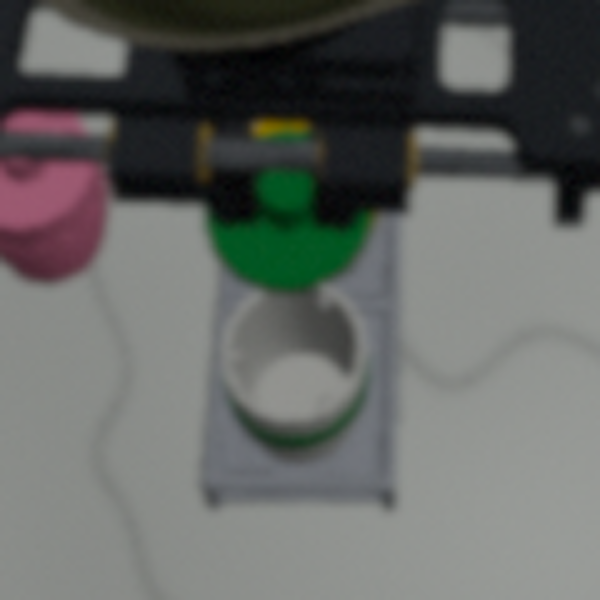

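The lid hangs level in the jaws with its disc centred at crop x≈290. The open mouth is below it, centred near crop (295,355). I'll check the offset by casting rays.

Run:
```python
from h import *
np.set_printoptions(precision=4,suppress=True)
c=lambda x,y:((x+.5)/5-.5+166,(y+.5)/5-.5+242)
a=np.linspace(0,6.28,200); circ=lambda x,y,z,r:np.array([proj("side",np.array([x+r*np.cos(t),y+r*np.sin(t),z])) for t in a])
f=lambda q:((q-[166,242]+.5)*5-.5)
for n,p in(("mouth",(.5965,.2956,.072,.026)),("disc",(.5968,.2955,.1793,.0265)),("disctop",(.5968,.2955,.1843,.0265))):
    q=f(circ(*p)); print(n,q.min(0),q.max(0))
print(onz("side",c(295,355),.072))
s=bot.get_image("side")[242:362,166:286]
for A,u,m in blobs(s,"green",120,25,20): print(A,u,cv2.boundingRect(m))
```

```text
mouth [234.9193 265.43  ] [379.8105 409.0163]
disc [204.6574 131.2539] [374.8095 292.0591]
disctop [203.1403 124.1188] [374.5083 285.6492]
[0.6004 0.3028 0.072 ]
468 [57.2 46.3] (42, 34, 32, 24)
```

Run:
```python
from h import *
np.set_printoptions(precision=4,suppress=True)
s=cv2.imread("pics/side0.png");t=cv2.imread("pics/top0.png")
o=np.zeros((500,800,3),np.uint8)
a=np.linspace(0,2*np.pi,60)
for im,n,x,y,ox in((s,"side",200,285,0),(t,"top",117,142,400)):
    g=cv2.resize(im[y:y+50,x:x+50],(400,400),interpolation=2); g=cv2.convertScaleAbs(g,alpha=1.3)
    for k in range(0,400,40): cv2.line(g,(k,0),(k,6),(0,0,255)); cv2.line(g,(0,k),(6,k),(0,0,255))
    o[:400,ox:ox+400]=g
    q=np.array([proj(n,np.array([.5965+.026*np.cos(i),.2956+.026*np.sin(i),.072])) for i in a])
    q=(q-[x,y]+.5)*8-.5; print(n,q.min(0),q.max(0))
    y_=blobs(im[:,:,::-1].copy(),"yellow",140,40)
cv2.imwrite("pics/g.png",o)
for n,b,c in(("y",(162.5,161.1),(227.8,274.8)),("r",(187.6,161.6),(230.1,244.7)),("b",(212.2,161.6),(231.9,218.9))): print(n,tri(b,c))
```

```text
side [104.1593  81.0675] [336.0052 310.7181]
top [87.0812 84.1943] [246.726  240.2112]
y (array([0.6002, 0.2304, 0.0718]), np.float64(0.0010551495494543193))
r (array([0.6006, 0.165 , 0.0723]), np.float64(0.0020006448390082823))
b (array([0.6019, 0.1014, 0.0718]), np.float64(0.0018321317440242694))
```

View pics/g.png

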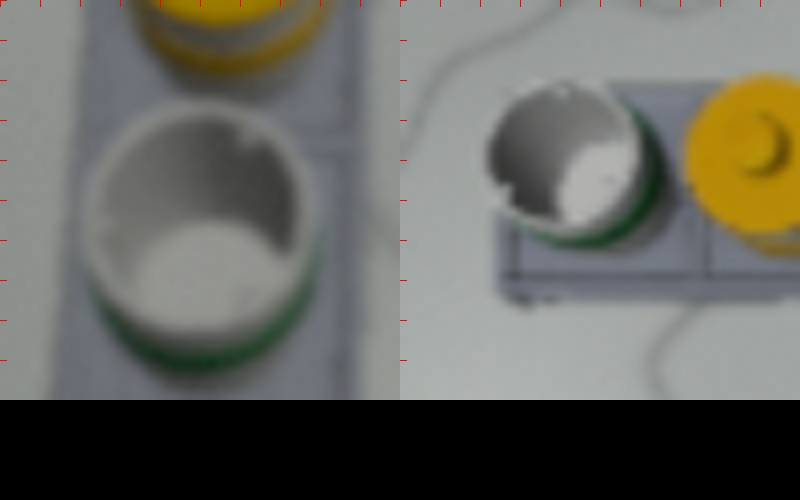

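The mouth in the side view is centred at (224.6,311), and the top view disagrees with it by about 5 mm. The held lid matches the side camera to within about 1 mm there, so I'll use the side camera for this and check again lower down.

```bash
python3 - <<'E'
from h import *
np.set_printoptions(precision=4,suppress=True)
print(onz("side",(224.6,311.2),.072), tri((137.1,161.6),(224.6,311.2)))
E
python3 go.py .600 .301 .126
```

```text
[0.6006 0.3003 0.072 ] (array([0.5999, 0.2985, 0.0658]), np.float64(0.002594919938919384))
7.4 [0.5966 0.2951 0.1988] shift [0.0298 0.0174 0.3638] turn [-0.0001  0.     -0.0002]
```

Emit:
step_arm:
  deltas:
    - [[0.0245,0.0195,0.04],[0,0,0]]
    - [[0.0245,0.0195,0.1],[0,0,0]]
    - [[0.0245,0.0195,0.17],[0,0,0]]
    - [[0.0245,0.0195,0.24],[0,0,0]]
    - [[0.0245,0.0195,0.31],[0,0,0]]
    - [[0.0245,0.0195,0.36],[0,0,0]]
    - [[0.0245,0.0195,0.4],[0,0,0]]
    - [[0.0245,0.0195,0.414],[0,0,0]]

```text
time_s: 8.4
position: [0.6006, 0.3002, 0.1159]
orientation: [-2.223, -2.22, 0.001]
contact_force: [0.8, -0.3, -0.4]
finger_gap: 0.0169
finger_force: 30.0
```

Run:
```python
from h import *
np.set_printoptions(precision=4,suppress=True)
P=bot.get_state()["position"]; print(P)
s=bot.get_image("side"); x,y=195,265
g=cv2.convertScaleAbs(cv2.resize(s[y:y+75,x:x+75],(600,600),interpolation=2),alpha=1.3)
cv2.imwrite("pics/l3.png",g[:,:,::-1])
a=np.linspace(0,6.28,100)
for n,c,z,r in(("disctop",P,P[2]-.0352+.021,.0265),("disclow",P,P[2]-.0352+.016,.0265),("rim",P,.072,.026)):
    q=(np.array([proj("side",np.array([c[0]+r*np.cos(t),c[1]+r*np.sin(t),z])) for t in a])-[x,y]+.5)*8-.5; print(n,q.min(0),q.max(0))
```

```text
[0.6006 0.3002 0.1159]
disctop [109.2105 205.05  ] [355.6773 447.5388]
disclow [111.2927 214.1769] [356.1855 455.5994]
rim [123.4351 259.6958] [356.37  491.505]
```

View pics/l3.png

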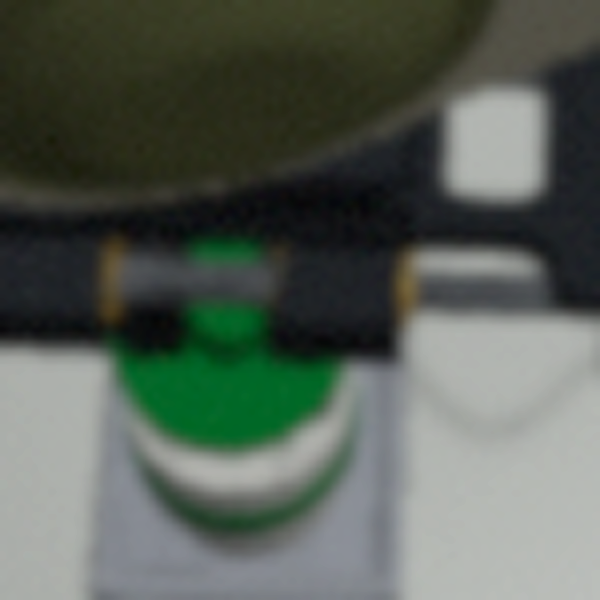

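The disc hangs over the mouth as predicted (disc bottom at crop (228,452), canister band centred at x≈240). Lowering to contact, then pressing.

Emit:
step_arm:
  deltas:
    - [[0,0,0.01],[0,0,0]]
    - [[0,0,0.025],[0,0,0]]
    - [[0,0,0.04],[0,0,0]]
    - [[0,0,0.055],[0,0,0]]
    - [[0,0,0.07],[0,0,0]]
    - [[0,0,0.08],[0,0,0]]
    - [[0,0,0.088],[0,0,0]]
    - [[0,0,0.09],[0,0,0]]
  squeeze: 50

```text
time_s: 9.45
position: [0.6007, 0.3002, 0.0982]
orientation: [-2.223, -2.22, 0.0]
contact_force: [-0.3, 1.0, -0.5]
finger_gap: 0.0162
finger_force: 50.0
```

Emit:
step_arm:
  deltas:
    - [[0,0,0.005],[0,0,0]]
    - [[0,0,0.01],[0,0,0]]
    - [[0,0,0.015],[0,0,0]]
    - [[0,0,0.02],[0,0,0]]
    - [[0,0,0.024],[0,0,0]]
    - [[0,0,0.028],[0,0,0]]
    - [[0,0,0.03],[0,0,0]]
    - [[0,0,0.03],[0,0,0]]

```text
time_s: 10.45
position: [0.6005, 0.3002, 0.0919]
orientation: [-2.223, -2.22, 0.001]
contact_force: [0.7, -0.3, -0.9]
finger_gap: 0.0164
finger_force: 50.0
```

Emit:
step_arm:
  deltas:
    - [[0,0,0.002],[0,0,0]]
    - [[0,0,0.004],[0,0,0]]
    - [[0,0,0.006],[0,0,0]]
    - [[0,0,0.008],[0,0,0]]
    - [[0,0,0.01],[0,0,0]]
    - [[0,0,0.01],[0,0,0]]
    - [[0,0,0.01],[0,0,0]]
    - [[0,0,0.01],[0,0,0]]

```text
time_s: 11.45
position: [0.6008, 0.3004, 0.0912]
orientation: [2.223, 2.22, 0.001]
contact_force: [-2.2, -0.0, 6.7]
finger_gap: 0.0169
finger_force: 50.0
```

Emit:
step_arm:
  deltas:
    - [[0,0,0.002],[0,0,0]]
    - [[0,0,0.004],[0,0,0]]
    - [[0,0,0.006],[0,0,0]]
    - [[0,0,0.008],[0,0,0]]
    - [[0,0,0.01],[0,0,0]]
    - [[0,0,0.01],[0,0,0]]
    - [[0,0,0.01],[0,0,0]]
    - [[0,0,0.01],[0,0,0]]

```text
time_s: 12.45
position: [0.6011, 0.3006, 0.0911]
orientation: [2.222, 2.219, 0.004]
contact_force: [-7.1, -1.1, 16.7]
finger_gap: 0.0164
finger_force: 50.1
```

Emit:
step_arm:
  deltas:
    - [[0,0,-0.01],[0,0,0]]
    - [[0,0,-0.02],[0,0,0]]
    - [[0,0,-0.02],[0,0,0]]
    - [[0,0,-0.02],[0,0,0]]
    - [[0,0,-0.02],[0,0,0]]
    - [[0,0,-0.02],[0,0,0]]
    - [[0,0,-0.02],[0,0,0]]
    - [[0,0,-0.02],[0,0,0]]
  claw: 0.5

```text
time_s: 13.45
position: [0.6007, 0.3002, 0.0923]
orientation: [2.223, 2.22, -0.0]
contact_force: [0.3, 0.4, -0.4]
finger_gap: 0.0438
finger_force: 0.0
```

Emit:
step_arm:
  deltas:
    - [[0,0,-0.04],[0,0,0]]
    - [[0,0,-0.12],[0,0,0]]
    - [[0,0,-0.22],[0,0,0]]
    - [[-0.1,0,-0.32],[0,0,0]]
    - [[-0.2,-0.1,-0.42],[0,0,0]]
    - [[-0.3,-0.3,-0.5],[0,0,0]]
    - [[-0.38,-0.5,-0.55],[0,0,0]]
    - [[-0.4,-0.6,-0.55],[0,0,0]]

```text
time_s: 14.45
position: [0.4795, 0.2199, 0.2047]
orientation: [2.222, 2.218, 0.004]
contact_force: [0.1, -0.1, -0.3]
finger_gap: 0.0441
finger_force: 0.0
```

Run:
```python
from h import *
np.set_printoptions(precision=4,suppress=True)
print(bot.get_state()["position"])
s=bot.get_image("side");t=bot.get_image("top")
a=np.zeros((600,800,3),np.uint8)
g=s[195:345,190:270]; a[:600,:320]=cv2.resize(g,(320,600),interpolation=2)
a[:300,320:800]=cv2.resize(t[140:200,120:216],(480,300),interpolation=2)
a[300:,320:]=cv2.resize(s[90:190,200:360],(480,300),interpolation=2)
cv2.imwrite("pics/v.png",cv2.convertScaleAbs(a,alpha=1.3)[:,:,::-1])
for c in("green","yellow","red","blue"): print(c,[(A,u,cv2.boundingRect(m)) for A,u,m in blobs(s,c,130,30)],[(A,u,cv2.boundingRect(m)) for A,u,m in blobs(t,c,130,30)])
```

```text
[0.4795 0.2199 0.2047]
green [(np.int32(89), array([180.8, 194.7]), (165, 186, 30, 13)), (np.int32(632), array([224.1, 311.5]), (211, 297, 27, 29))] [(np.int32(942), array([261.8, 106.9]), (244, 89, 40, 39))]
yellow [(np.int32(573), array([227.8, 274.9]), (215, 262, 27, 27)), (np.int32(46), array([229.3, 291.2]), (219, 287, 21, 7))] [(np.int32(327), array([163.7, 162.1]), (153, 152, 22, 22))]
red [(np.int32(140), array([333.3,  28.6]), (312, 25, 44, 8)), (np.int32(464), array([230.1, 244.7]), (218, 233, 25, 24))] [(np.int32(319), array([187.6, 161.6]), (178, 152, 21, 21))]
blue [(np.int32(342), array([231.3, 219. ]), (221, 209, 22, 20))] [(np.int32(309), array([212.2, 161.7]), (203, 153, 20, 20))]
```

View pics/v.png

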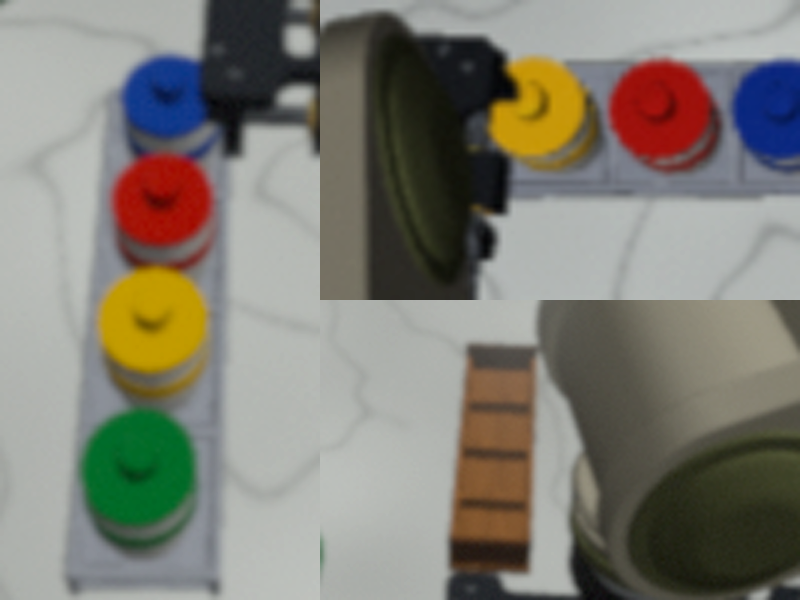

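The green lid sits as flat as its neighbours at crop (140,465), and all four canisters stand in the stand. Next I compute pick positions and cross-check the wooden rack with the side camera.

```bash
python3 - <<'E'
from h import *
np.set_printoptions(precision=4,suppress=True)
for n,u in(("g",(224.1,311.5)),("y",(227.8,274.9)),("r",(230.1,244.7)),("b",(231.9,218.9))): print(n,[onz("side",u,z) for z in(.072,.075,.078)])
for u in((259.3,126),(258.5,141.7),(257,158)): print("div",onz("side",u,.028))
E
python3 go.py .6 .1 .2
```

```text
g [array([0.6014, 0.3009, 0.072 ]), array([0.6012, 0.302 , 0.075 ]), array([0.6009, 0.303 , 0.078 ])]
y [array([0.6007, 0.2305, 0.072 ]), array([0.6005, 0.2319, 0.075 ]), array([0.6002, 0.2333, 0.078 ])]
r [array([0.6016, 0.1645, 0.072 ]), array([0.6013, 0.1662, 0.075 ]), array([0.6011, 0.1679, 0.078 ])]
b [array([0.6028, 0.1012, 0.072 ]), array([0.6025, 0.1032, 0.075 ]), array([0.6022, 0.1053, 0.078 ])]
div [ 0.5525 -0.2546  0.028 ]
div [ 0.5529 -0.1888  0.028 ]
div [ 0.5551 -0.1259  0.028 ]
14.55 [0.4797 0.2203 0.204 ] shift [-0.601   0.6024  0.021 ] turn [ 0.0003 -0.0001 -0.0002]
```

Run:
```python
from h import *
np.set_printoptions(precision=4,suppress=True)
s=cv2.imread("pics/side0.png")
print(s[150:186,257].astype(int).tolist())
for v in(169,170,171,172): print(v,onz("side",(257,v),.04))
for v in(178,179,180,181): print(v,onz("side",(257,v),0.))
g=cv2.convertScaleAbs(cv2.resize(s[95:190,235:285],(400,760)[:2],interpolation=2),alpha=1.4)[160:]
t=cv2.convertScaleAbs(cv2.resize(cv2.imread("pics/top0.png")[160:210,272:322],(400,400),interpolation=2),alpha=1.4)
o=np.zeros((600,800,3),np.uint8);o[:,:400]=g;o[:400,400:]=t;cv2.imwrite("pics/w2.png",o)
```

```text
[[30, 54, 80], [30, 52, 79], [31, 53, 80], [30, 52, 78], [31, 53, 79], [29, 51, 75], [27, 42, 62], [25, 35, 48], [19, 30, 44], [23, 36, 52], [26, 43, 66], [27, 50, 75], [29, 52, 80], [27, 51, 79], [28, 51, 79], [29, 52, 79], [28, 52, 79], [26, 50, 77], [26, 48, 74], [24, 41, 63], [16, 29, 46], [16, 19, 32], [13, 17, 24], [12, 15, 20], [12, 15, 23], [14, 16, 23], [11, 17, 24], [16, 23, 35], [17, 28, 42], [33, 40, 50], [66, 71, 73], [96, 99, 98], [107, 111, 109], [110, 113, 110], [110, 112, 110], [108, 111, 109]]
169 [ 0.5537 -0.0755  0.04  ]
170 [ 0.5536 -0.0721  0.04  ]
171 [ 0.5535 -0.0686  0.04  ]
172 [ 0.5534 -0.0653  0.04  ]
178 [ 0.5532 -0.0799  0.    ]
179 [ 0.553  -0.0764 -0.    ]
180 [ 0.5529 -0.073   0.    ]
181 [ 0.5528 -0.0695  0.    ]
```

View pics/w2.png

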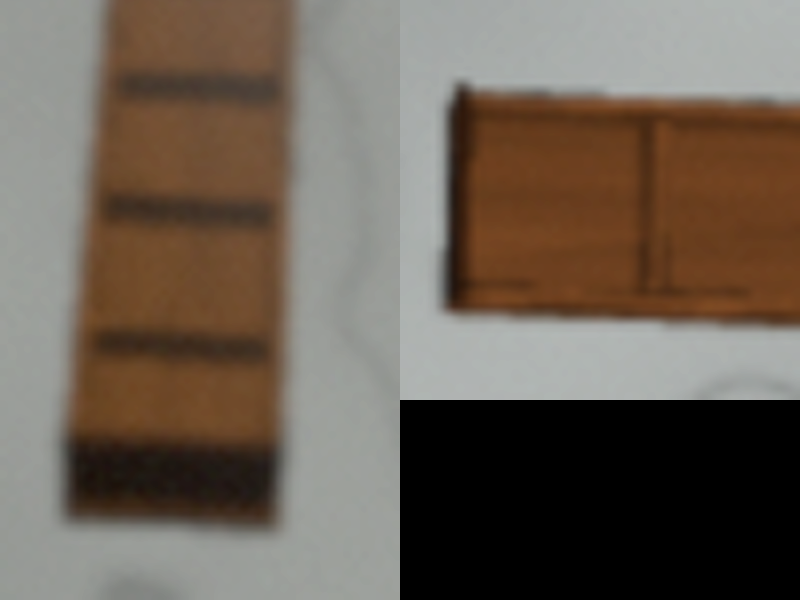

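The side view gives the wooden rack's near end face at y≈-0.074, and the dark stripes are the shaded divider faces, so I take its centre as (0.5535,-0.206). I'll start with blue.

Emit:
step_arm:
  deltas:
    - [[-0.06,0.06,0],[0,0,0]]
    - [[-0.16,0.16,0],[0,0,0]]
    - [[-0.28,0.29,0],[0,0,0]]
    - [[-0.4,0.41,0],[0,0,0]]
    - [[-0.51,0.52,0.05],[0,0,0]]
    - [[-0.57,0.59,0.15],[0,0,0]]
    - [[-0.596,0.612,0.25],[0,0,0]]
    - [[-0.596,0.612,0.32],[0,0,0]]

```text
time_s: 15.55
position: [0.6039, 0.0998, 0.1368]
orientation: [-2.224, -2.218, 0.001]
contact_force: [0.1, -0.4, -0.3]
finger_gap: 0.0443
finger_force: 0.0
```

```bash
python3 go.py .602 .1012 .091
```

```text
15.55 [0.6039 0.0998 0.1368] shift [ 0.0072 -0.0091  0.2292] turn [-0.0001  0.     -0.0004]
```

Emit:
step_arm:
  deltas:
    - [[0,0,0.02],[0,0,0]]
    - [[0,0,0.06],[0,0,0]]
    - [[0,0,0.1],[0,0,0]]
    - [[0,0,0.14],[0,0,0]]
    - [[0,0,0.18],[0,0,0]]
    - [[0,0,0.21],[0,0,0]]
    - [[0,0,0.23],[0,0,0]]
    - [[0,0,0.235],[0,0,0]]

```text
time_s: 16.55
position: [0.6028, 0.101, 0.0911]
orientation: [-2.223, -2.22, 0.0]
contact_force: [0.4, 0.6, 0.6]
finger_gap: 0.0441
finger_force: 0.0
```

Emit:
step_arm:
  deltas:
    - [[0,0,0],[0,0,0]]
    - [[0,0,0],[0,0,0]]
    - [[0,0,0],[0,0,0]]
    - [[0,0,0],[0,0,0]]
    - [[0,0,0],[0,0,0]]
    - [[0,0,0],[0,0,0]]
    - [[0,0,0],[0,0,0]]
    - [[0,0,0],[0,0,0]]
  claw: 0
  squeeze: 40

```text
time_s: 17.55
position: [0.6028, 0.1011, 0.0915]
orientation: [2.223, 2.22, 0.0]
contact_force: [-1.6, 0.3, 3.0]
finger_gap: 0.0163
finger_force: 40.0
```

Emit:
step_arm:
  deltas:
    - [[0,0,-0.05],[0,0,0]]
    - [[0,0,-0.15],[0,0,0]]
    - [[-0.03,0,-0.27],[0,0,0]]
    - [[-0.12,-0.02,-0.38],[0,0,0]]
    - [[-0.24,-0.04,-0.45],[0,0,0]]
    - [[-0.38,-0.06,-0.48],[0,0,0]]
    - [[-0.54,-0.08,-0.48],[0,0,0]]
    - [[-0.7,-0.1,-0.48],[0,0,0]]

```text
time_s: 18.55
position: [0.5824, -0.0399, 0.1877]
orientation: [2.223, 2.22, 0.0]
contact_force: [-0.3, 0.0, -1.2]
finger_gap: 0.0165
finger_force: 40.0
```

Emit:
step_arm:
  deltas:
    - [[-0.16,-0.02,0],[0,0,0]]
    - [[-0.32,-0.04,0],[0,0,0]]
    - [[-0.48,-0.06,0],[0,0,0]]
    - [[-0.63,-0.08,0],[0,0,0]]
    - [[-0.77,-0.1,0],[0,0,0]]
    - [[-0.88,-0.12,0],[0,0,0]]
    - [[-0.96,-0.13,0],[0,0,0]]
    - [[-1,-0.14,0],[0,0,0]]

```text
time_s: 19.55
position: [0.5542, -0.2395, 0.1873]
orientation: [-2.223, -2.219, -0.0]
contact_force: [-0.4, 0.6, -1.5]
finger_gap: 0.0166
finger_force: 40.0
```

```bash
python3 go.py .5524 -.305 .105
```

```text
19.55 [ 0.5542 -0.2395  0.1873] shift [-0.3277 -0.0086  0.4114] turn [-0.     -0.     -0.0003]
```

Emit:
step_arm:
  deltas:
    - [[-0.05,0,0],[0,0,0]]
    - [[-0.13,0,0],[0,0,0]]
    - [[-0.21,-0.008,0.03],[0,0,0]]
    - [[-0.28,-0.008,0.08],[0,0,0]]
    - [[-0.31,-0.008,0.14],[0,0,0]]
    - [[-0.327,-0.008,0.2],[0,0,0]]
    - [[-0.327,-0.008,0.24],[0,0,0]]
    - [[-0.327,-0.008,0.24],[0,0,0]]

```text
time_s: 20.55
position: [0.5525, -0.3038, 0.1386]
orientation: [-2.222, -2.219, 0.0]
contact_force: [-0.8, 0.3, -1.4]
finger_gap: 0.0167
finger_force: 40.0
```

```bash
python3 go.py .5524 -.305 .093
python3 - <<'E'
from h import *
s=bot.get_image("side");t=bot.get_image("top")
o=np.zeros((500,800,3),np.uint8);o[:,:400]=cv2.resize(s[85:185,225:305],(400,500),interpolation=2);o[:,400:]=cv2.resize(t[130:230,320:400],(400,500),interpolation=2)
cv2.imwrite("pics/b1.png",cv2.convertScaleAbs(o,alpha=1.4)[:,:,::-1])
E
```

```text
20.55 [ 0.5525 -0.3038  0.1386] shift [-0.0062 -0.0003  0.2282] turn [-0.0002 -0.0001 -0.0002]
```

View pics/b1.png

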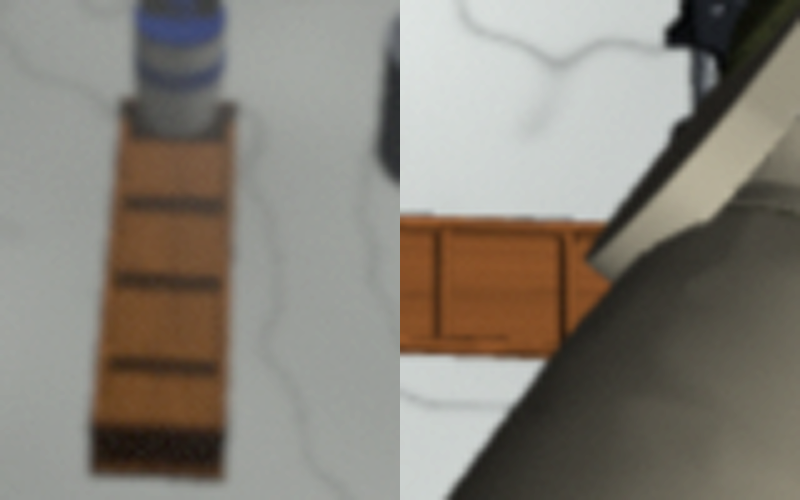

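Blue hangs over the far pocket, with its foot at crop x≈177 between rails at 120 and 238. I'll check the y-fit numerically.

Run:
```python
from h import *
np.set_printoptions(precision=4,suppress=True)
P=bot.get_state()["position"];print(P)
s=bot.get_image("side"); 
c=s[85:185,256].astype(int); print(c.sum(1).tolist())
print("pred foot front v",proj("side",np.array([P[0],P[1]+.022,P[2]-.0812])))
for yc in(-.197,-.202,-.207):
    print(yc,"div face top/bottom v",[[round(proj("side",np.array([.5535,yc+d+.002,z]))[1],1) for z in(.028,.01)] for d in(-.066,0,.066)],"end in/out top, bottom",[round(proj("side",np.array([.5535,yc+a,z]))[1],1) for a,z in((.13,.04),(.135,.04),(.135,0),(-.13,.04),(-.13,.01))])
```

```text
[ 0.5529 -0.3041  0.1397]
[140, 145, 160, 177, 185, 182, 184, 170, 169, 183, 189, 188, 187, 172, 159, 149, 153, 165, 182, 179, 180, 182, 177, 176, 166, 155, 141, 147, 162, 182, 189, 191, 184, 186, 188, 186, 185, 176, 169, 148, 129, 134, 153, 171, 178, 179, 178, 183, 178, 173, 175, 178, 176, 167, 141, 115, 115, 121, 146, 162, 166, 168, 166, 168, 166, 166, 166, 166, 165, 157, 149, 123, 103, 98, 112, 133, 152, 157, 160, 156, 162, 157, 157, 150, 124, 98, 78, 57, 51, 49, 51, 54, 69, 92, 135, 217, 299, 332, 332, 334]
pred foot front v [259.6577 111.5129]
-0.197 div face top/bottom v [[np.float64(124.5), np.float64(129.3)], [np.float64(140.2), np.float64(144.9)], [np.float64(157.2), np.float64(161.9)]] end in/out top, bottom [np.float64(171.5), np.float64(173.0), np.float64(183.2), np.float64(106.9), np.float64(114.9)]
-0.202 div face top/bottom v [[np.float64(123.4), np.float64(128.1)], [np.float64(138.9), np.float64(143.6)], [np.float64(155.8), np.float64(160.5)]] end in/out top, bottom [np.float64(170.0), np.float64(171.5), np.float64(181.7), np.float64(105.9), np.float64(113.8)]
-0.207 div face top/bottom v [[np.float64(122.3), np.float64(127.0)], [np.float64(137.7), np.float64(142.4)], [np.float64(154.5), np.float64(159.2)]] end in/out top, bottom [np.float64(168.6), np.float64(170.0), np.float64(180.3), np.float64(104.8), np.float64(112.8)]
```

The stripe and end-board rows fit a centre of -0.206. Lowering blue.

Emit:
step_arm:
  deltas:
    - [[-0.004,0,0.02],[0,0,0]]
    - [[-0.004,0,0.06],[0,0,0]]
    - [[-0.004,0,0.1],[0,0,0]]
    - [[-0.004,0,0.14],[0,0,0]]
    - [[-0.004,0,0.18],[0,0,0]]
    - [[-0.004,0,0.21],[0,0,0]]
    - [[-0.004,0,0.228],[0,0,0]]
    - [[-0.004,0,0.234],[0,0,0]]

```text
time_s: 21.7
position: [0.5526, -0.3051, 0.0924]
orientation: [-2.223, -2.22, -0.0]
contact_force: [0.8, 0.1, -0.8]
finger_gap: 0.0168
finger_force: 40.0
```

Emit:
step_arm:
  deltas:
    - [[0,0,0.004],[0,0,0]]
    - [[0,0,0.004],[0,0,0]]
    - [[0,0,0.004],[0,0,0]]
    - [[0,0,0.004],[0,0,0]]
    - [[0,0,-0.02],[0,0,0]]
    - [[0,0,-0.1],[0,0,0]]
    - [[0,0,-0.2],[0,0,0]]
    - [[0,0,-0.28],[0,0,0]]
  claw: 0.5

```text
time_s: 22.7
position: [0.5529, -0.3053, 0.1505]
orientation: [2.222, 2.219, 0.0]
contact_force: [0.2, 0.1, 0.6]
finger_gap: 0.0443
finger_force: 0.0
```

```bash
python3 go.py .602 .1645 .15
python3 - <<'E'
from h import *
s=bot.get_image("side")
for A,u,m in blobs(s,"blue",130,30,15): print(A,u,cv2.boundingRect(m),onz("side",u,.072))
E
```

```text
22.7 [ 0.5529 -0.3053  0.1505] shift [2.3492 0.2424 0.0003] turn [ 0.0002  0.0002 -0.0002]
```

Emit:
step_arm:
  deltas:
    - [[0.06,0.01,0],[0,0,0]]
    - [[0.18,0.02,0],[0,0,0]]
    - [[0.32,0.03,0],[0,0,0]]
    - [[0.46,0.04,0],[0,0,0]]
    - [[0.6,0.06,0],[0,0,0]]
    - [[0.74,0.07,0],[0,0,0]]
    - [[0.87,0.09,0],[0,0,0]]
    - [[1,0.1,0],[0,0,0]]

```text
time_s: 23.75
position: [0.5724, -0.1025, 0.1479]
orientation: [-2.221, -2.22, 0.001]
contact_force: [0.6, 0.0, -0.5]
finger_gap: 0.0439
finger_force: 0.0
```

Emit:
step_arm:
  deltas:
    - [[0.13,0.01,0],[0,0,0]]
    - [[0.26,0.03,0],[0,0,0]]
    - [[0.39,0.04,0],[0,0,0]]
    - [[0.52,0.05,0],[0,0,0]]
    - [[0.65,0.07,0],[0,0,0]]
    - [[0.78,0.08,0],[0,0,0]]
    - [[0.9,0.09,0],[0,0,0]]
    - [[1,0.1,0],[0,0,0]]

```text
time_s: 24.75
position: [0.5923, 0.0971, 0.148]
orientation: [-2.221, -2.221, 0.001]
contact_force: [0.1, 0.8, 0.1]
finger_gap: 0.0439
finger_force: 0.0
```

Emit:
step_arm:
  deltas:
    - [[0.1,0.01,0],[0,0,0]]
    - [[0.2,0.02,0],[0,0,0]]
    - [[0.29,0.03,0],[0,0,0]]
    - [[0.34,0.04,0.03],[0,0,0]]
    - [[0.349,0.042,0.08],[0,0,0]]
    - [[0.349,0.042,0.12],[0,0,0]]
    - [[0.349,0.042,0.14],[0,0,0]]
    - [[0.349,0.042,0.14],[0,0,0]]

```text
time_s: 25.75
position: [0.6017, 0.1642, 0.1203]
orientation: [-2.223, -2.219, 0.001]
contact_force: [-0.8, -0.1, -0.2]
finger_gap: 0.044
finger_force: 0.0
```

```bash
python3 go.py .6015 .1645 .091
python3 - <<'E'
from h import *
s=bot.get_image("side")
for A,u,m in blobs(s,"blue",130,30,15): print(A,u,cv2.boundingRect(m),onz("side",u,.072))
E
```

```text
25.75 [0.6017 0.1642 0.1203] shift [ 0.0015 -0.0007  0.1463] turn [-0.0001  0.     -0.0003]
```

Emit:
step_arm:
  deltas:
    - [[0,0,0.02],[0,0,0]]
    - [[0,0,0.05],[0,0,0]]
    - [[0,0,0.08],[0,0,0]]
    - [[0,0,0.11],[0,0,0]]
    - [[0,0,0.13],[0,0,0]]
    - [[0,0,0.14],[0,0,0]]
    - [[0,0,0.145],[0,0,0]]
    - [[0,0,0.145],[0,0,0]]

```text
time_s: 26.8
position: [0.6017, 0.1647, 0.0916]
orientation: [2.223, 2.22, 0.0]
contact_force: [-0.2, -0.1, 0.4]
finger_gap: 0.0441
finger_force: 0.0
```

Emit:
step_arm:
  deltas:
    - [[0,0,0],[0,0,0]]
    - [[0,0,0],[0,0,0]]
    - [[0,0,0],[0,0,0]]
    - [[0,0,0],[0,0,0]]
    - [[0,0,0],[0,0,0]]
    - [[0,0,0],[0,0,0]]
    - [[0,0,0],[0,0,0]]
    - [[0,0,0],[0,0,0]]
  claw: 0

```text
time_s: 27.8
position: [0.6017, 0.1646, 0.0916]
orientation: [-2.223, -2.22, 0.0]
contact_force: [-0.8, -1.3, 1.3]
finger_gap: 0.0164
finger_force: 40.0
```

Emit:
step_arm:
  deltas:
    - [[0,0,-0.05],[0,0,0]]
    - [[0,0,-0.15],[0,0,0]]
    - [[-0.03,0,-0.27],[0,0,0]]
    - [[-0.12,-0.02,-0.38],[0,0,0]]
    - [[-0.24,-0.04,-0.45],[0,0,0]]
    - [[-0.38,-0.06,-0.48],[0,0,0]]
    - [[-0.54,-0.08,-0.48],[0,0,0]]
    - [[-0.7,-0.1,-0.48],[0,0,0]]

```text
time_s: 28.8
position: [0.5813, 0.0237, 0.1881]
orientation: [2.222, 2.22, 0.001]
contact_force: [0.3, 0.2, -1.5]
finger_gap: 0.0163
finger_force: 40.0
```

Emit:
step_arm:
  deltas:
    - [[-0.16,-0.02,0],[0,0,0]]
    - [[-0.32,-0.04,0],[0,0,0]]
    - [[-0.48,-0.06,0],[0,0,0]]
    - [[-0.63,-0.08,0],[0,0,0]]
    - [[-0.77,-0.09,0],[0,0,0]]
    - [[-0.88,-0.11,0],[0,0,0]]
    - [[-0.96,-0.12,0],[0,0,0]]
    - [[-1,-0.12,0],[0,0,0]]

```text
time_s: 29.8
position: [0.5572, -0.1759, 0.1878]
orientation: [2.223, 2.219, 0.0]
contact_force: [-0.3, 0.1, -1.8]
finger_gap: 0.0162
finger_force: 40.0
```

```bash
python3 go.py .5531 -.239 .14
```

```text
29.8 [ 0.5572 -0.1759  0.1878] shift [-0.3155 -0.0199  0.2388] turn [ 0.      0.     -0.0003]
```

Emit:
step_arm:
  deltas:
    - [[-0.05,-0.005,0],[0,0,0]]
    - [[-0.13,-0.01,0],[0,0,0]]
    - [[-0.21,-0.015,0],[0,0,0]]
    - [[-0.28,-0.02,0],[0,0,0]]
    - [[-0.31,-0.02,0.06],[0,0,0]]
    - [[-0.316,-0.02,0.15],[0,0,0]]
    - [[-0.316,-0.02,0.22],[0,0,0]]
    - [[-0.316,-0.02,0.24],[0,0,0]]

```text
time_s: 30.8
position: [0.5528, -0.2381, 0.1383]
orientation: [-2.221, -2.219, 0.0]
contact_force: [-0.6, 0.5, -1.0]
finger_gap: 0.0165
finger_force: 40.0
```

```bash
python3 go.py .5531 -.239 .0925
```

```text
30.8 [ 0.5528 -0.2381  0.1383] shift [-0.0047  0.0018  0.2288] turn [-0.0002 -0.0002 -0.0002]
```

Emit:
step_arm:
  deltas:
    - [[-0.004,0,0.02],[0,0,0]]
    - [[-0.004,0,0.06],[0,0,0]]
    - [[-0.004,0,0.1],[0,0,0]]
    - [[-0.004,0,0.14],[0,0,0]]
    - [[-0.004,0,0.18],[0,0,0]]
    - [[-0.004,0,0.21],[0,0,0]]
    - [[-0.004,0,0.226],[0,0,0]]
    - [[-0.004,0,0.23],[0,0,0]]

```text
time_s: 31.8
position: [0.5531, -0.2393, 0.0934]
orientation: [-2.223, -2.22, 0.0]
contact_force: [0.7, 0.5, -1.6]
finger_gap: 0.0163
finger_force: 40.0
```

Emit:
step_arm:
  deltas:
    - [[0,0,0.004],[0,0,0]]
    - [[0,0,0.004],[0,0,0]]
    - [[0,0,0.004],[0,0,0]]
    - [[0,0,0.004],[0,0,0]]
    - [[0,0,-0.02],[0,0,0]]
    - [[0,0,-0.1],[0,0,0]]
    - [[0,0,-0.2],[0,0,0]]
    - [[0,0,-0.28],[0,0,0]]
  claw: 0.5

```text
time_s: 32.8
position: [0.5534, -0.2395, 0.1515]
orientation: [2.222, 2.219, 0.0]
contact_force: [0.1, 0.4, 0.4]
finger_gap: 0.044
finger_force: 0.0
```

```bash
python3 go.py .601 .2302 .15
```

```text
32.8 [ 0.5534 -0.2395  0.1515] shift [2.3487 0.235  0.0054] turn [ 0.0002  0.0002 -0.0002]
```

Same shift for yellow.

Emit:
step_arm:
  deltas:
    - [[0.06,0.01,0],[0,0,0]]
    - [[0.18,0.02,0],[0,0,0]]
    - [[0.32,0.03,0],[0,0,0]]
    - [[0.46,0.04,0],[0,0,0]]
    - [[0.6,0.06,0],[0,0,0]]
    - [[0.74,0.07,0],[0,0,0]]
    - [[0.87,0.09,0],[0,0,0]]
    - [[1,0.1,0],[0,0,0]]

```text
time_s: 33.8
position: [0.5728, -0.0367, 0.1487]
orientation: [-2.221, -2.22, 0.001]
contact_force: [-0.1, -0.7, -0.4]
finger_gap: 0.0442
finger_force: 0.0
```

Emit:
step_arm:
  deltas:
    - [[0.13,0.01,0],[0,0,0]]
    - [[0.26,0.03,0],[0,0,0]]
    - [[0.39,0.04,0],[0,0,0]]
    - [[0.52,0.05,0],[0,0,0]]
    - [[0.65,0.07,0],[0,0,0]]
    - [[0.78,0.08,0],[0,0,0]]
    - [[0.9,0.09,0],[0,0,0]]
    - [[1,0.1,0],[0,0,0]]

```text
time_s: 34.8
position: [0.5927, 0.1629, 0.1488]
orientation: [-2.221, -2.221, 0.002]
contact_force: [-0.1, -0.0, -0.6]
finger_gap: 0.0444
finger_force: 0.0
```

Emit:
step_arm:
  deltas:
    - [[0.1,0.01,0],[0,0,0]]
    - [[0.2,0.02,0],[0,0,0]]
    - [[0.29,0.03,0],[0,0,0]]
    - [[0.34,0.035,0.03],[0,0,0]]
    - [[0.349,0.035,0.08],[0,0,0]]
    - [[0.349,0.035,0.12],[0,0,0]]
    - [[0.349,0.035,0.15],[0,0,0]]
    - [[0.349,0.035,0.15],[0,0,0]]

```text
time_s: 35.8
position: [0.6007, 0.23, 0.119]
orientation: [-2.223, -2.219, 0.001]
contact_force: [0.4, -0.1, -0.3]
finger_gap: 0.0443
finger_force: 0.0
```

```bash
python3 go.py .601 .2302 .0913
python3 - <<'E'
from h import *
s=bot.get_image("side");t=bot.get_image("top")
o=np.zeros((500,800,3),np.uint8);o[:,:400]=cv2.resize(s[85:185,225:305],(400,500),interpolation=2);o[:250,400:]=cv2.resize(t[150:225,270:390],(400,250),interpolation=2)
cv2.imwrite("pics/b2.png",cv2.convertScaleAbs(o,alpha=1.4)[:,:,::-1])
E
```

```text
35.8 [0.6007 0.23   0.119 ] shift [0.0009 0.0018 0.1385] turn [-0.0001  0.     -0.0003]
```

View pics/b2.png

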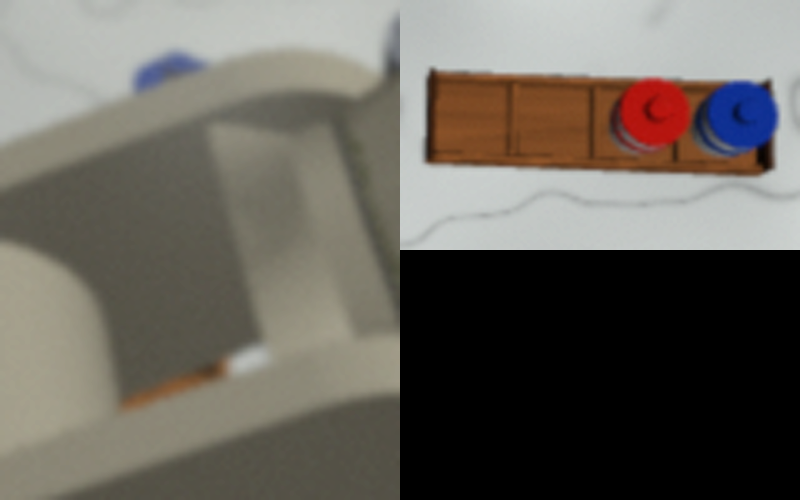

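Red (crop 652,115) and blue (738,117) stand upright in the two right-hand pockets. Continuing with yellow.

Emit:
step_arm:
  deltas:
    - [[0,0,0.02],[0,0,0]]
    - [[0,0,0.05],[0,0,0]]
    - [[0,0,0.08],[0,0,0]]
    - [[0,0,0.11],[0,0,0]]
    - [[0,0,0.13],[0,0,0]]
    - [[0,0,0.137],[0,0,0]]
    - [[0,0,0.139],[0,0,0]]
    - [[0,0,0.139],[0,0,0]]

```text
time_s: 36.9
position: [0.6009, 0.2304, 0.0919]
orientation: [2.223, 2.22, 0.0]
contact_force: [-0.2, -0.2, -0.3]
finger_gap: 0.0441
finger_force: 0.0
```

Emit:
step_arm:
  deltas:
    - [[0,0,0],[0,0,0]]
    - [[0,0,0],[0,0,0]]
    - [[0,0,0],[0,0,0]]
    - [[0,0,0],[0,0,0]]
    - [[0,0,0],[0,0,0]]
    - [[0,0,0],[0,0,0]]
    - [[0,0,0],[0,0,0]]
    - [[0,0,0],[0,0,0]]
  claw: 0

```text
time_s: 37.9
position: [0.6008, 0.2305, 0.0918]
orientation: [2.223, 2.22, 0.0]
contact_force: [-0.6, -0.8, 0.5]
finger_gap: 0.0164
finger_force: 40.0
```

Emit:
step_arm:
  deltas:
    - [[0,0,-0.05],[0,0,0]]
    - [[0,0,-0.15],[0,0,0]]
    - [[-0.03,0,-0.27],[0,0,0]]
    - [[-0.12,-0.02,-0.38],[0,0,0]]
    - [[-0.24,-0.04,-0.45],[0,0,0]]
    - [[-0.38,-0.06,-0.48],[0,0,0]]
    - [[-0.54,-0.08,-0.48],[0,0,0]]
    - [[-0.7,-0.1,-0.48],[0,0,0]]

```text
time_s: 38.9
position: [0.5804, 0.0895, 0.1883]
orientation: [2.222, 2.22, 0.001]
contact_force: [0.2, -0.2, -2.3]
finger_gap: 0.0167
finger_force: 40.0
```

Emit:
step_arm:
  deltas:
    - [[-0.16,-0.02,0],[0,0,0]]
    - [[-0.32,-0.04,0],[0,0,0]]
    - [[-0.48,-0.06,0],[0,0,0]]
    - [[-0.63,-0.08,0],[0,0,0]]
    - [[-0.77,-0.09,0],[0,0,0]]
    - [[-0.88,-0.11,0],[0,0,0]]
    - [[-0.96,-0.12,0],[0,0,0]]
    - [[-1,-0.12,0],[0,0,0]]

```text
time_s: 39.9
position: [0.5563, -0.1101, 0.1879]
orientation: [2.223, 2.219, 0.0]
contact_force: [-0.7, 0.5, -1.7]
finger_gap: 0.0165
finger_force: 40.0
```

```bash
python3 go.py .5539 -.173 .14
```

```text
39.9 [ 0.5563 -0.1101  0.1879] shift [-0.3146 -0.0114  0.2397] turn [ 0.      0.     -0.0003]
```

Emit:
step_arm:
  deltas:
    - [[-0.05,-0.005,0],[0,0,0]]
    - [[-0.13,-0.01,0],[0,0,0]]
    - [[-0.21,-0.011,0],[0,0,0]]
    - [[-0.28,-0.011,0],[0,0,0]]
    - [[-0.31,-0.011,0.06],[0,0,0]]
    - [[-0.316,-0.011,0.15],[0,0,0]]
    - [[-0.316,-0.011,0.22],[0,0,0]]
    - [[-0.316,-0.011,0.24],[0,0,0]]

```text
time_s: 40.9
position: [0.5537, -0.1724, 0.1385]
orientation: [-2.221, -2.219, 0.001]
contact_force: [-0.2, -0.9, -1.1]
finger_gap: 0.0166
finger_force: 40.0
```

Emit:
step_arm:
  deltas:
    - [[-0.004,0,0.02],[0,0,0]]
    - [[-0.004,0,0.06],[0,0,0]]
    - [[-0.004,0,0.1],[0,0,0]]
    - [[-0.004,0,0.14],[0,0,0]]
    - [[-0.004,0,0.18],[0,0,0]]
    - [[-0.004,0,0.21],[0,0,0]]
    - [[-0.004,0,0.226],[0,0,0]]
    - [[-0.004,0,0.23],[0,0,0]]

```text
time_s: 41.9
position: [0.554, -0.1735, 0.0936]
orientation: [-2.223, -2.22, 0.0]
contact_force: [-0.5, 0.9, -1.6]
finger_gap: 0.0165
finger_force: 40.0
```

Emit:
step_arm:
  deltas:
    - [[0,0,0.004],[0,0,0]]
    - [[0,0,0.004],[0,0,0]]
    - [[0,0,0.004],[0,0,0]]
    - [[0,0,0.004],[0,0,0]]
    - [[0,0,-0.02],[0,0,0]]
    - [[0,0,-0.1],[0,0,0]]
    - [[0,0,-0.2],[0,0,0]]
    - [[0,0,-0.28],[0,0,0]]
  claw: 0.5

```text
time_s: 42.9
position: [0.5543, -0.1736, 0.1516]
orientation: [2.222, 2.219, 0.001]
contact_force: [0.3, -0.3, -0.8]
finger_gap: 0.0443
finger_force: 0.0
```

```bash
python3 go.py .6007 .3003 .15
```

```text
42.9 [ 0.5543 -0.1736  0.1516] shift [2.3699 0.2287 0.0065] turn [ 0.0002  0.0001 -0.0002]
```

Emit:
step_arm:
  deltas:
    - [[0.06,0.01,0],[0,0,0]]
    - [[0.18,0.02,0],[0,0,0]]
    - [[0.32,0.03,0],[0,0,0]]
    - [[0.46,0.04,0],[0,0,0]]
    - [[0.6,0.06,0],[0,0,0]]
    - [[0.74,0.07,0],[0,0,0]]
    - [[0.87,0.09,0],[0,0,0]]
    - [[1,0.1,0],[0,0,0]]

```text
time_s: 43.9
position: [0.5739, 0.0282, 0.1491]
orientation: [-2.222, -2.22, 0.001]
contact_force: [-0.8, -0.2, -0.4]
finger_gap: 0.0441
finger_force: 0.0
```

Emit:
step_arm:
  deltas:
    - [[0.13,0.01,0],[0,0,0]]
    - [[0.26,0.03,0],[0,0,0]]
    - [[0.39,0.04,0],[0,0,0]]
    - [[0.52,0.05,0],[0,0,0]]
    - [[0.65,0.07,0],[0,0,0]]
    - [[0.78,0.08,0],[0,0,0]]
    - [[0.9,0.09,0],[0,0,0]]
    - [[1,0.1,0],[0,0,0]]

```text
time_s: 44.9
position: [0.594, 0.228, 0.1491]
orientation: [-2.222, -2.22, 0.001]
contact_force: [0.2, -0.4, 0.6]
finger_gap: 0.044
finger_force: 0.0
```

Emit:
step_arm:
  deltas:
    - [[0.1,0.01,0],[0,0,0]]
    - [[0.2,0.02,0],[0,0,0]]
    - [[0.3,0.03,0],[0,0,0]]
    - [[0.36,0.03,0.03],[0,0,0]]
    - [[0.37,0.029,0.08],[0,0,0]]
    - [[0.37,0.029,0.12],[0,0,0]]
    - [[0.37,0.029,0.15],[0,0,0]]
    - [[0.37,0.029,0.15],[0,0,0]]

```text
time_s: 45.9
position: [0.6004, 0.2999, 0.1192]
orientation: [-2.223, -2.219, 0.001]
contact_force: [0.4, 0.3, 0.2]
finger_gap: 0.0441
finger_force: 0.0
```

```bash
python3 go.py .6007 .3003 .0913
```

```text
45.9 [0.6004 0.2999 0.1192] shift [0.0019 0.0016 0.1395] turn [-0.0001  0.0001 -0.0003]
```

Emit:
step_arm:
  deltas:
    - [[0,0,0.02],[0,0,0]]
    - [[0,0,0.05],[0,0,0]]
    - [[0,0,0.08],[0,0,0]]
    - [[0,0,0.11],[0,0,0]]
    - [[0,0,0.13],[0,0,0]]
    - [[0,0,0.137],[0,0,0]]
    - [[0,0,0.139],[0,0,0]]
    - [[0,0,0.139],[0,0,0]]

```text
time_s: 46.9
position: [0.6006, 0.3005, 0.0921]
orientation: [2.223, 2.22, 0.0]
contact_force: [0.1, -0.0, -0.2]
finger_gap: 0.0438
finger_force: 0.0
```

Emit:
step_arm:
  deltas:
    - [[0,0,0],[0,0,0]]
    - [[0,0,0],[0,0,0]]
    - [[0,0,0],[0,0,0]]
    - [[0,0,0],[0,0,0]]
    - [[0,0,0],[0,0,0]]
    - [[0,0,0],[0,0,0]]
    - [[0,0,0],[0,0,0]]
    - [[0,0,0],[0,0,0]]
  claw: 0

```text
time_s: 47.9
position: [0.6005, 0.3004, 0.092]
orientation: [2.223, 2.22, 0.0]
contact_force: [0.5, 0.6, 0.6]
finger_gap: 0.0165
finger_force: 40.0
```

Emit:
step_arm:
  deltas:
    - [[0,0,-0.02],[0,0,0]]
    - [[0,0,-0.06],[0,0,0]]
    - [[0,0,-0.12],[0,0,0]]
    - [[0,0,-0.2],[0,0,0]]
    - [[0,0,-0.29],[0,0,0]]
    - [[0,0,-0.38],[0,0,0]]
    - [[0,0,-0.45],[0,0,0]]
    - [[0,0,-0.48],[0,0,0]]

```text
time_s: 48.9
position: [0.6007, 0.3005, 0.1891]
orientation: [2.223, 2.219, 0.002]
contact_force: [0.5, 0.4, -0.8]
finger_gap: 0.0164
finger_force: 40.0
```

Run:
```python
from h import *
s=bot.get_image("side")
cv2.imwrite("pics/g2.png",cv2.convertScaleAbs(cv2.resize(s[230:350,160:290],(650,600),interpolation=2),alpha=1.4)[:,:,::-1])
```

```text
(no output)
```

View pics/g2.png

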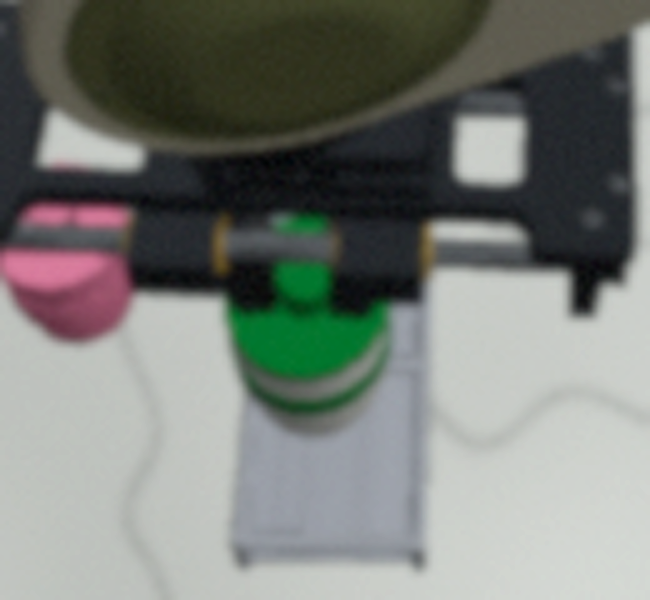

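Green hangs from its snapped lid, with the disc flat on the rim. Moving it across.

Emit:
step_arm:
  deltas:
    - [[-0.03,0,0],[0,0,0]]
    - [[-0.1,-0.01,0],[0,0,0]]
    - [[-0.2,-0.02,0],[0,0,0]]
    - [[-0.31,-0.04,0],[0,0,0]]
    - [[-0.43,-0.05,0],[0,0,0]]
    - [[-0.56,-0.06,0],[0,0,0]]
    - [[-0.7,-0.08,0],[0,0,0]]
    - [[-0.84,-0.1,0],[0,0,0]]

```text
time_s: 49.95
position: [0.5796, 0.1307, 0.1875]
orientation: [-2.223, -2.219, 0.001]
contact_force: [0.8, 0.2, -0.8]
finger_gap: 0.0163
finger_force: 40.0
```

Emit:
step_arm:
  deltas:
    - [[-0.14,-0.02,0],[0,0,0]]
    - [[-0.28,-0.04,0],[0,0,0]]
    - [[-0.42,-0.05,0],[0,0,0]]
    - [[-0.56,-0.07,0],[0,0,0]]
    - [[-0.69,-0.08,0],[0,0,0]]
    - [[-0.8,-0.1,0],[0,0,0]]
    - [[-0.88,-0.11,0],[0,0,0]]
    - [[-0.92,-0.12,0],[0,0,0]]

```text
time_s: 50.95
position: [0.5556, -0.0524, 0.1878]
orientation: [-2.224, -2.219, 0.0]
contact_force: [-0.4, 0.9, -1.5]
finger_gap: 0.0168
finger_force: 40.0
```

```bash
python3 go.py .5546 -.107 .14
```

```text
50.95 [ 0.5556 -0.0524  0.1878] shift [-0.273  -0.0045  0.239 ] turn [-0.     -0.     -0.0004]
```

Emit:
step_arm:
  deltas:
    - [[-0.05,0,0],[0,0,0]]
    - [[-0.12,0,0],[0,0,0]]
    - [[-0.2,0,0],[0,0,0]]
    - [[-0.25,0,0],[0,0,0]]
    - [[-0.273,0,0.06],[0,0,0]]
    - [[-0.273,0,0.15],[0,0,0]]
    - [[-0.273,0,0.22],[0,0,0]]
    - [[-0.273,0,0.24],[0,0,0]]

```text
time_s: 51.95
position: [0.5555, -0.1058, 0.1387]
orientation: [-2.221, -2.219, 0.001]
contact_force: [0.6, -0.9, -1.5]
finger_gap: 0.0168
finger_force: 40.0
```

Emit:
step_arm:
  deltas:
    - [[0,0,0.02],[0,0,0]]
    - [[0,0,0.06],[0,0,0]]
    - [[0,0,0.1],[0,0,0]]
    - [[0,0,0.14],[0,0,0]]
    - [[0,0,0.18],[0,0,0]]
    - [[0,0,0.21],[0,0,0]]
    - [[0,0,0.226],[0,0,0]]
    - [[0,0,0.23],[0,0,0]]

```text
time_s: 52.95
position: [0.5559, -0.1061, 0.0938]
orientation: [-2.223, -2.22, 0.0]
contact_force: [-0.4, -0.5, -1.6]
finger_gap: 0.017
finger_force: 40.0
```

Emit:
step_arm:
  deltas:
    - [[0,0,0.004],[0,0,0]]
    - [[0,0,0.004],[0,0,0]]
    - [[0,0,0.004],[0,0,0]]
    - [[0,0,0.004],[0,0,0]]
    - [[0,0,-0.02],[0,0,0]]
    - [[0,0,-0.1],[0,0,0]]
    - [[0,0,-0.2],[0,0,0]]
    - [[0,0,-0.28],[0,0,0]]
  claw: 0.5

```text
time_s: 53.95
position: [0.5562, -0.1062, 0.1518]
orientation: [2.222, 2.219, 0.001]
contact_force: [-0.4, -0.8, 0.5]
finger_gap: 0.0444
finger_force: 0.0
```

Emit:
step_arm:
  deltas:
    - [[0,-0.1,-0.1],[0,0,0]]
    - [[0,-0.25,-0.2],[0,0,0]]
    - [[0.05,-0.4,-0.3],[0,0,0]]
    - [[0.15,-0.55,-0.4],[0,0,0]]
    - [[0.3,-0.7,-0.45],[0,0,0]]
    - [[0.4,-0.8,-0.45],[0,0,0]]
    - [[0.5,-0.85,-0.45],[0,0,0]]
    - [[0.5,-0.85,-0.45],[0,0,0]]

```text
time_s: 54.95
position: [0.3857, -0.0052, 0.2407]
orientation: [2.22, 2.221, 0.001]
contact_force: [-0.7, -0.8, 0.1]
finger_gap: 0.044
finger_force: 0.0
```

Run:
```python
from h import *
s=bot.get_image("side");t=bot.get_image("top")
o=np.zeros((600,800,3),np.uint8);o[:,:400]=cv2.resize(s[70:190,220:300],(400,600),interpolation=2);o[:250,400:]=cv2.resize(t[150:225,270:390],(400,250),interpolation=2)
o[250:550,400:]=cv2.resize(t,(400,300))
cv2.imwrite("pics/end.png",cv2.convertScaleAbs(o,alpha=1.4)[:,:,::-1])
```

```text
(no output)
```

View pics/end.png

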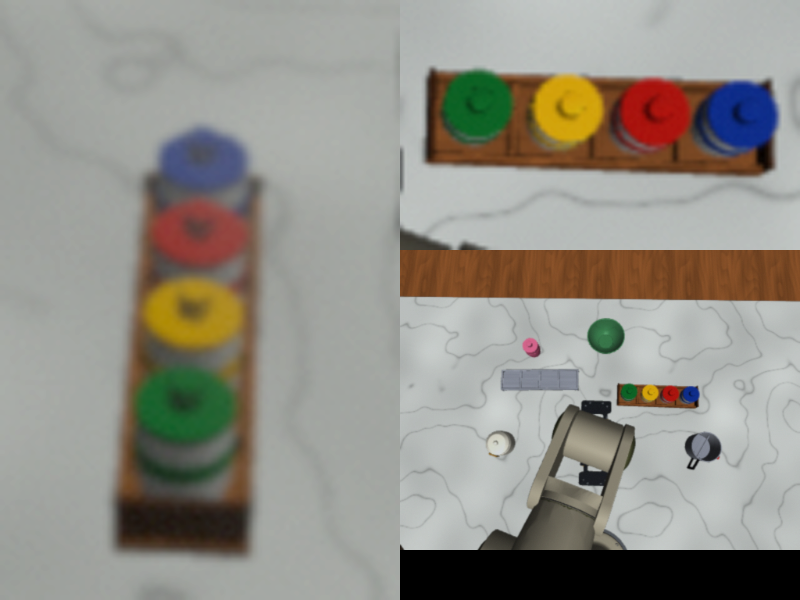

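All four stand upright in the wooden rack in the order green, yellow, red, blue, with the lid flat and the bystanders where they were. Handing in.

```bash
python3 -c "from rig import bot; print(bot.sign_off())"
```

```text
the job is handed in; nothing more can be done
None
```

The green lid was pressed home in the steel stand (solid stop at 17 N), all four canisters now stand upright in the wooden rack in their original order (green, yellow, red, blue), and the job was handed in at about 55 s; no verdict came back.

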